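# Clear the cobbler's board into the scrap tray

## Robot

A 7-joint arm with a two-finger parallel gripper is mounted at the origin on the work surface. World frame = base frame: x ahead of the robot, y to its left, z up, the work surface at z = 0. Lengths are in m, angles in degrees, forces in N, time in s.
With the tool pointing down it reaches from about 0.425 to 0.875 m from the base axis. Payload 4.7 kg.
Tool frame: the origin (TCP) lies on the mounting face of the last link; the fingertips stand 182 mm ahead of it and the grasp point (between the pads) lies 164 mm ahead of it; z points along the fingers, y is the line along which they close (so a half turn about z gives the same grasp; the last joint's range is limited). The gripper opens to 87 mm and grips with 3 to 60 N. Pads are 19 mm wide; open, the fingers measure 117 mm over their backs; the gripper's body (75 mm by 190 mm) begins 51 mm behind the grasp point.
Start: joints at [77.47, 18.392, -4.016, 83.108, 1.295, 78.541, -3.26], TCP at [0.15, -0.632, 0.405] pointing down, gripper open.
Joint ranges: [-163.93, 163.93], [-17.29, 119.83], [-79.2, 71.16], [3.27, 140.29], [-89.18, 269.18], [5.43, 117.66], [-154.24, 154.24]. Speed limits (degrees/s): [147.25, 147.25, 180, 180, 180, 180, 180].

## Interface

Orientations are given as [roll, pitch, yaw] about the fixed x, y, z axes, in that order (R = Rz(yaw) Ry(pitch) Rx(roll)).
In Python, from cell import env gives the robot as it stands.
- The arm moves only by the tool servo_tool, never from a script. Its argument "plan" is a list of rows, each an object with "xyz": the shift along the tool's x, y, z in cm, a list of three; "twist": the turn, a rotation vector about the tool's x, y, z in degrees, a list of three; "jaw": the closure, from 0 (fully open) to 1 (shut). In form: [{"xyz": [x, y, z], "twist": [wx, wy, wz], "jaw": jaw}, ...]. A call has 1 to 10 rows; each row is the pose to reach, as a shift and turn from the pose commanded when the call began, along the tool's axes at that moment; what a row does not reach only later rows make up. A row lasts 1/12 s, in which the tool goes at most 41.7 mm and 7.16 degrees, less where a joint would pass 70% of its speed; a pose out of reach is approached as far as the arm can. A call with a gripper value outside its range is refused whole. The fingers move at their own pace and stop on an object; "newtons" is the grip in N (left out, the last holds). Time passes only in rows, so rows that repeat a pose let the fingers close. It gives the time, the measured TCP pose, the force, the opening and the grip force at its end, in the units of the state.
- env.get_obs(): the state, without advancing time (a new reading comes with each control period).
- env.read_camera(name): name is "scene" or "top"; returns a dict with "img" (480x640x3 uint8, red, green, blue), "camera_matrix" (3x3 intrinsics, pixels), "R" (3x3) and "t" (3): a world point X has camera coordinates R X + t. Camera axes: x right, y down, z forward; pixel columns grow to the right and rows downward; lengths in m; the calibration is good to about 2 mm. A picture is of the moment at which its call begins. There is no depth.
- env.sign_off(): hands the job in; it is judged then, once.
The state is a dict: "time_s": time; "qpos": joint angles; "joint_velocities": joint speeds; "effort": joint torques, N m; "tool_pos": TCP position; "tool_rot": TCP orientation; "force": force on the tool from outside, world axes, zero at the start; "wrist_torque": the same for the moment, N m; "grip_width": finger opening in m; "grasp_force": force on a finger pad.
Only numpy, scipy, OpenCV 4.12 (cv2) and the standard library are available. Lean on these libraries where they do the work, as an engineer would, in place of code of your own. Each camera call takes 0.05 s, during which the arm holds its last target. There are 200 camera calls.

## Task

Clear the shoe repairer's work board: with the fingertips, sweep the three loose black rubber heel pieces along the board and over its end into the open scrap tray. Push them only, do not pick them up, and leave the jar on the board, the shoe and the hammer as they stand.

Things in the scene. Friction and masses are not known exactly. Their poses are not given: they have to be found in the camera images.
- board: Fixed brown wooden board on the bench: 250 mm (x) by 280 mm (y), 45 mm high, flat top, no rim. Origin: centre of its underside, z up; its y axis points roughly to the robot's left. The three heel pieces and the jar stand on it, one each in four lanes along y at x = -80, -27, 27 and 80 mm (within 4 mm), anywhere within 85 mm of the middle in y; who is in which lane changes.
- tray: Fixed open steel scrap tray, 250 mm (x) by 110 mm (y), 34 mm high, walls and floor 4 mm thick, on the bench 2 mm off one short end of the board (its +y or -y end; this changes). Its rim is 11 mm below the board's top, so things pushed over that end fall in. Origin: centre of its underside, axes parallel to the board's.
- tin_box: Fixed shut grey tin box with a dark panel on its lid, of the same outer size as the tray, 250 x 110 x 34 mm, standing in the same way along the board's other short end. Nothing can go into it. Origin: centre of its underside.
- heel_round: Round heel piece: a disc 30 mm across. Black rubber, 14 mm thick, about 20 g, lying flat on the board at any yaw, in a lane of its own. Origin: centre of its underside, z up at the start.
- heel_d: D-shaped heel piece: 32 mm along its x by 30 mm along its y, flat side at x = -17 mm, round end of radius 15 mm at +x. Black rubber, 14 mm thick, about 20 g, lying flat on the board at any yaw, in a lane of its own. Origin: centre of its underside, z up at the start (centre of the round end).
- heel_strip: Rectangular heel piece: 24 mm along its x by 32 mm along its y. Black rubber, 14 mm thick, about 20 g, lying flat on the board at any yaw, in a lane of its own. Origin: centre of its underside, z up at the start.
- jar: Small grey jar with a steel cap, 44 mm across and 55 mm high, about 160 g, standing upright on the board among the heel pieces, to be left alone. Origin: centre of its underside.
- shoe: Brown lace-up boot with a white sole, 285 mm long, 85 mm wide, 130 mm high, standing on the bench to the robot's right, clear of the board; to be left alone. Origin: centre of its sole's underside, x towards the toe.
- hammer: Hammer lying on the bench beyond the board, handle along its x axis; to be left alone. Origin: its middle, on the bench.

How it is judged:
By the outcome, as a careful person would: the job done as asked, in the order asked, and still so for the second after the job is handed in, with the robot touching nothing.
It also fails if it takes over 56 s, if anything falls off the work surface, if the arm or the gripper's body presses on something with over 40 N, if the wrist force passes 120 N, or if a joint passes its speed limit or range.

## Working session

There is one attempt and no reset: what is moved stays moved. The work goes in short steps, Python scripts to look and compute and a tool call to move; the robot and the scene stay as the last step left them, time stands still between calls to the robot, and variables do not carry over. Pictures are saved under pics/ and viewed, at most 10 in all, crops included, and the job is handed in when it is done.

Besides the shell and the picture viewer there is one more tool, called after "Emit:" in YAML: its name, and indented under it one key for each argument. servo_tool: Moves the arm, as the interface text tells. Its arguments: {"type":"object","properties":{"plan":{"type":"array","items":{"type":"object","properties":{"xyz":{"type":"array","items":{"type":"number"}},"twist":{"type":"array","items":{"type":"number"}},"jaw":{"type":"number"}}}},"newtons":{"type":"number"}},"required":["plan"]}

```bash
mkdir -p pics
python3 - <<'E'
from cell import env
import cv2,pickle
d={n:env.read_camera(n) for n in("top","scene")}
pickle.dump(d,open("cam.pkl","wb"))
for n in d: cv2.imwrite(f"pics/{n}1.png",d[n]["img"][:,:,::-1]); print(n,d[n]["camera_matrix"].tolist(),d[n]["R"].tolist(),d[n]["t"])
o=env.get_obs();print(o["tool_pos"],o["tool_rot"],o["time_s"],o["grip_width"])
E
```

```text
top [[579.8359757035811, 0.0, 316.2237841743683], [0.0, 579.8359757035811, 249.9871942599838], [0.0, 0.0, 1.0]] [[0.02778112333884441, -0.9995872198990751, 0.007321133824064763], [-0.9854323169258428, -0.028615568189686167, -0.16764336555720555], [0.1677836641160199, -0.0025571608512886374, -0.9858205227038962]] [-0.13841489  0.63956726  1.00043314]
scene [[531.9454516723977, 0.0, 323.25359609455205], [0.0, 531.9454516723977, 237.73964946552516], [0.0, 0.0, 1.0]] [[-0.7209488031873982, 0.6927859904702123, -0.016744987036863144], [0.5335410202403172, 0.5394862332282616, -0.6513743807351521], [-0.4422293555425503, -0.4785417176854995, -0.7585716983456686]] [ 0.53256646 -0.23320698  1.4357893 ]
[ 0.14986395 -0.63230856  0.40380129] [-1.79906288e+02  5.65180022e-03  1.33385501e+01] 0.1 0.0872062694394019
```

View pics/top1.png

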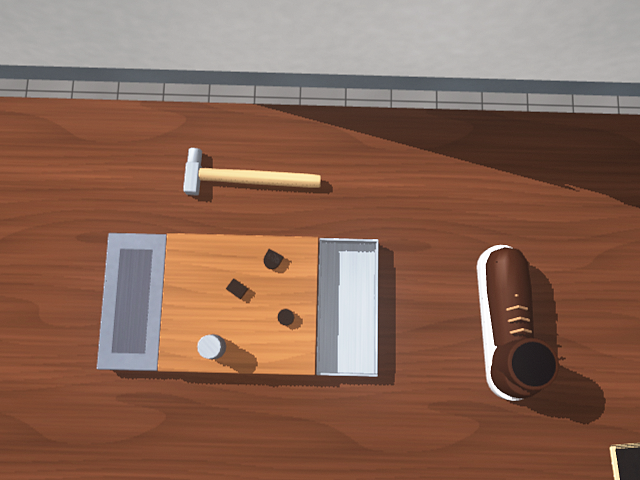

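View pics/scene1.png

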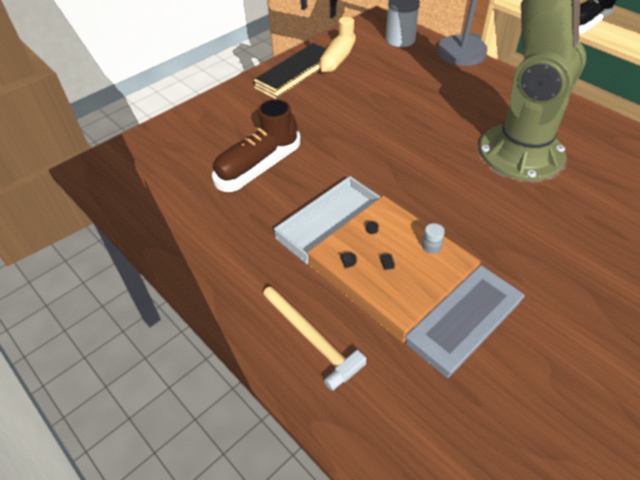

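The tray is on the right in the top view (the -y end). The heel pieces are near (273,258), (238,289) and (286,317), with the jar at (210,346). I'll enlarge the board to measure it.

```bash
cat > h.py <<'E'
import numpy as np
def ray(d,uv,z):
    K,R,t=d["camera_matrix"],d["R"],d["t"]
    C=-R.T@t; v=R.T@np.linalg.solve(K,[*uv,1]); return C+v*(z-C[2])/v[2]
E
python3 - <<'E'
import pickle,cv2
from h import *
d=pickle.load(open("cam.pkl","rb"));t=d["top"]
c=t["img"][225:385,150:390,::-1]
cv2.imwrite("pics/crop.png",cv2.resize(c,(720,480),interpolation=cv2.INTER_CUBIC))
for n,uv,z in [("c1",(166,234),.045),("c2",(318,238),.045),("c3",(315.5,374.5),.045),("c4",(159,370),.045),("D",(273,258),.059),("strip",(238,288),.059),("round",(286,316),.059),("jar",(210,346),.1)]:print(n,ray(t,uv,z).round(4))
E
```

```text
c1 [0.6667 0.1571 0.045 ]
c2 [ 0.6673 -0.1229  0.045 ]
c3 [ 0.4212 -0.1252  0.045 ]
c4 [0.4214 0.152  0.045 ]
D [ 0.6255 -0.0425  0.059 ]
strip [0.5694 0.0178 0.059 ]
round [ 0.522  -0.0698  0.059 ]
jar [0.4658 0.0548 0.1   ]
```

View pics/crop.png

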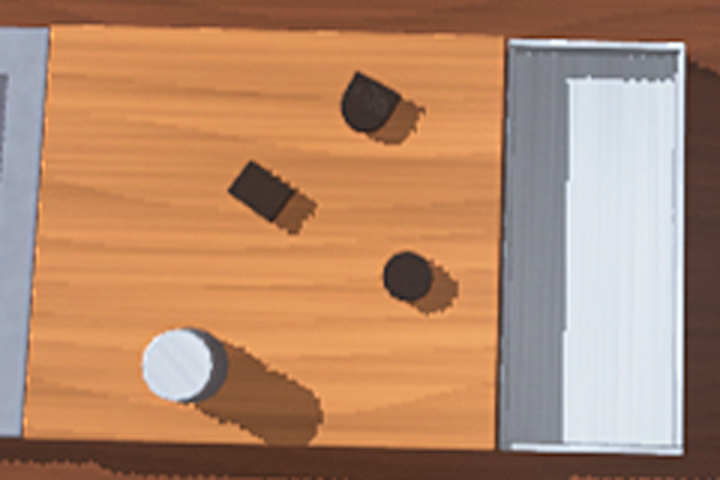

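Measured values fit: the board is centred near (0.544, 0.015), the lanes are at x ≈ 0.625 (D), 0.570 (strip), 0.519 (round) and 0.466 (jar), and the end edge on the tray side is at y ≈ -0.125. I'll turn the closing line across the lanes, nearly shut the fingers to make a two-finger pusher, and push in -y.

Create g.py:
```python
import sys,numpy as np
from scipy.spatial.transform import Rotation as Ro
from cell import env
# usage: g.py x y tipz yaw -> tool-frame shift (cm) and twist (deg)
x,y,z,w=map(float,sys.argv[1:]); o=env.get_obs()
R=Ro.from_euler("xyz",o["tool_rot"],degrees=True); G=Ro.from_euler("xyz",[180,0,w],degrees=True)
print(o["time_s"],o["tool_pos"].round(4) if hasattr(o["tool_pos"],"round") else o["tool_pos"],o["tool_rot"])
print("xyz",(R.inv().apply(np.array([x,y,z+.182])-o["tool_pos"])*100).round(2),"twist",(R.inv()*G).as_rotvec(degrees=True).round(2))
```

```text
(no output)
```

Emit:
servo_tool:
  plan:
    - {"xyz": [3, -2.6, 0], "twist": [0, 0, -6], "jaw": 0.84}
    - {"xyz": [6, -5.2, 0], "twist": [0, 0, -12], "jaw": 0.84}
    - {"xyz": [9, -7.8, 0], "twist": [0, 0, -18], "jaw": 0.84}
    - {"xyz": [12, -10.4, 0], "twist": [0, 0, -24], "jaw": 0.84}
    - {"xyz": [15, -13, 0], "twist": [0, 0, -30], "jaw": 0.84}
    - {"xyz": [18, -15.6, 0], "twist": [0, 0, -36], "jaw": 0.84}
    - {"xyz": [21, -18.2, 0], "twist": [0, 0, -42], "jaw": 0.84}
    - {"xyz": [24, -20.8, 0], "twist": [0, 0, -48], "jaw": 0.84}
    - {"xyz": [27, -23.4, 0], "twist": [0, 0, -54], "jaw": 0.84}
    - {"xyz": [30, -26, 0], "twist": [0, 0, -60], "jaw": 0.84}

```text
time_s: 0.93
tool_pos: [0.3825, -0.3084, 0.4045]
tool_rot: [-180.0, 0.0, 73.6]
force: [1.0, -1.4, 0.2]
grip_width: 0.0283
grasp_force: 0.0
```

```bash
python3 g.py .625 .015 .15 90
```

```text
0.9333 [ 0.3825 -0.3084  0.4045] [-1.79980802e+02  2.01155860e-02  7.36261128e+01]
xyz [37.86 14.16  7.24] twist [ -0.02   0.02 -16.37]
```

Emit:
servo_tool:
  plan:
    - {"xyz": [3.5, 1.3, 0.7], "twist": [0, 0, -3], "jaw": 0.84}
    - {"xyz": [7.5, 2.8, 1.4], "twist": [0, 0, -6], "jaw": 0.84}
    - {"xyz": [11.3, 4.2, 2.1], "twist": [0, 0, -9], "jaw": 0.84}
    - {"xyz": [15.1, 5.7, 2.9], "twist": [0, 0, -12], "jaw": 0.84}
    - {"xyz": [18.9, 7.1, 3.6], "twist": [0, 0, -15], "jaw": 0.84}
    - {"xyz": [22.7, 8.5, 4.3], "twist": [0, 0, -16.4], "jaw": 0.84}
    - {"xyz": [26.5, 9.9, 5], "twist": [0, 0, -16.4], "jaw": 0.84}
    - {"xyz": [30.3, 11.3, 5.8], "twist": [0, 0, -16.4], "jaw": 0.84}
    - {"xyz": [34.1, 12.7, 6.5], "twist": [0, 0, -16.4], "jaw": 0.84}
    - {"xyz": [37.9, 14.2, 7.2], "twist": [0, 0, -16.4], "jaw": 0.84}

```text
time_s: 1.77
tool_pos: [0.6272, 0.0135, 0.3318]
tool_rot: [-179.9, 0.0, 89.7]
force: [0.6, -0.1, 0.6]
grip_width: 0.014
grasp_force: 0.0
```

```bash
python3 g.py .625 .015 .051 90
```

```text
1.7667 [0.6272 0.0135 0.3318] [-1.79946019e+02  1.58679499e-02  8.97073421e+01]
xyz [ 0.15 -0.22  9.88] twist [-0.05  0.02 -0.29]
```

Emit:
servo_tool:
  plan:
    - {"xyz": [0.1, -0.2, 2], "twist": [0, 0, 0], "jaw": 0.84}
    - {"xyz": [0.1, -0.2, 4], "twist": [0, 0, 0], "jaw": 0.84}
    - {"xyz": [0.1, -0.2, 6], "twist": [0, 0, 0], "jaw": 0.84}
    - {"xyz": [0.1, -0.2, 7.5], "twist": [0, 0, 0], "jaw": 0.84}
    - {"xyz": [0.1, -0.2, 8.5], "twist": [0, 0, 0], "jaw": 0.84}
    - {"xyz": [0.1, -0.2, 9.3], "twist": [0, 0, 0], "jaw": 0.84}
    - {"xyz": [0.1, -0.2, 9.8], "twist": [0, 0, 0], "jaw": 0.84}
    - {"xyz": [0.1, -0.2, 9.8], "twist": [0, 0, 0], "jaw": 0.84}

```text
time_s: 2.43
tool_pos: [0.6243, 0.013, 0.234]
tool_rot: [-179.9, -0.0, 89.7]
force: [0.2, 1.0, 1.1]
grip_width: 0.014
grasp_force: 0.0
```

```bash
python3 g.py .625 -.145 .051 90
python3 - <<'E'
from cell import env
import cv2
a=env.read_camera("scene")["img"][170:350,250:540,::-1]
cv2.imwrite("pics/s2.png",cv2.resize(a,None,fx=2.5,fy=2.5,interpolation=cv2.INTER_CUBIC))
E
```

```text
2.4333 [0.6243 0.013  0.234 ] [-1.79929788e+02 -3.44091014e-05  8.97310497e+01]
xyz [-15.79   0.14   0.1 ] twist [-0.07 -0.   -0.27]
```

View pics/s2.png

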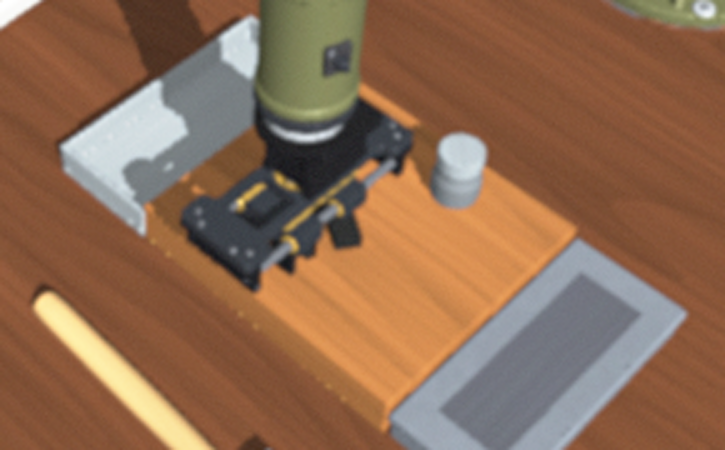

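The tips are 7 mm above the board behind the D piece, with the strip and jar clear. Pushing now.

Emit:
servo_tool:
  plan:
    - {"xyz": [-0.8, 0, 0.1], "twist": [0, 0, 0], "jaw": 0.84}
    - {"xyz": [-1.6, 0, 0.1], "twist": [0, 0, 0], "jaw": 0.84}
    - {"xyz": [-2.4, 0, 0.1], "twist": [0, 0, 0], "jaw": 0.84}
    - {"xyz": [-3.2, 0, 0.1], "twist": [0, 0, 0], "jaw": 0.84}
    - {"xyz": [-4, 0, 0.1], "twist": [0, 0, 0], "jaw": 0.84}
    - {"xyz": [-4.8, 0, 0.1], "twist": [0, 0, 0], "jaw": 0.84}
    - {"xyz": [-5.6, 0, 0.1], "twist": [0, 0, 0], "jaw": 0.84}
    - {"xyz": [-6.4, 0, 0.1], "twist": [0, 0, 0], "jaw": 0.84}
    - {"xyz": [-7.2, 0, 0.1], "twist": [0, 0, 0], "jaw": 0.84}
    - {"xyz": [-8, 0, 0.1], "twist": [0, 0, 0], "jaw": 0.84}

```text
time_s: 3.32
tool_pos: [0.6242, -0.0677, 0.2337]
tool_rot: [-180.0, 0.0, 89.7]
force: [-0.0, 1.2, -0.6]
grip_width: 0.0141
grasp_force: 0.1
```

Emit:
servo_tool:
  plan:
    - {"xyz": [-0.8, 0, 0], "twist": [0, 0, 0], "jaw": 0.84}
    - {"xyz": [-1.6, 0, 0], "twist": [0, 0, 0], "jaw": 0.84}
    - {"xyz": [-2.4, 0, 0], "twist": [0, 0, 0], "jaw": 0.84}
    - {"xyz": [-3.2, 0, 0], "twist": [0, 0, 0], "jaw": 0.84}
    - {"xyz": [-4, 0, 0], "twist": [0, 0, 0], "jaw": 0.84}
    - {"xyz": [-4.8, 0, 0], "twist": [0, 0, 0], "jaw": 0.84}
    - {"xyz": [-5.6, 0, 0], "twist": [0, 0, 0], "jaw": 0.84}
    - {"xyz": [-6.4, 0, 0], "twist": [0, 0, 0], "jaw": 0.84}
    - {"xyz": [-7.2, 0, 0], "twist": [0, 0, 0], "jaw": 0.84}
    - {"xyz": [-7.8, 0, 0], "twist": [0, 0, 0], "jaw": 0.84}

```text
time_s: 4.15
tool_pos: [0.6238, -0.1462, 0.2337]
tool_rot: [-180.0, 0.0, 89.7]
force: [1.0, -0.5, 0.4]
grip_width: 0.0141
grasp_force: 0.0
```

```bash
python3 g.py .57 .075 .12 90
python3 - <<'E'
from cell import env
import cv2
a=env.read_camera("top")["img"][215:395,90:400,::-1]
cv2.imwrite("pics/t3.png",cv2.resize(a,None,fx=2.5,fy=2.5,interpolation=cv2.INTER_CUBIC))
E
```

```text
4.15 [ 0.6238 -0.1462  0.2337] [-1.79993780e+02  2.61992721e-02  8.96966383e+01]
xyz [22.09 -5.5  -6.84] twist [-0.01  0.03 -0.3 ]
```

View pics/t3.png

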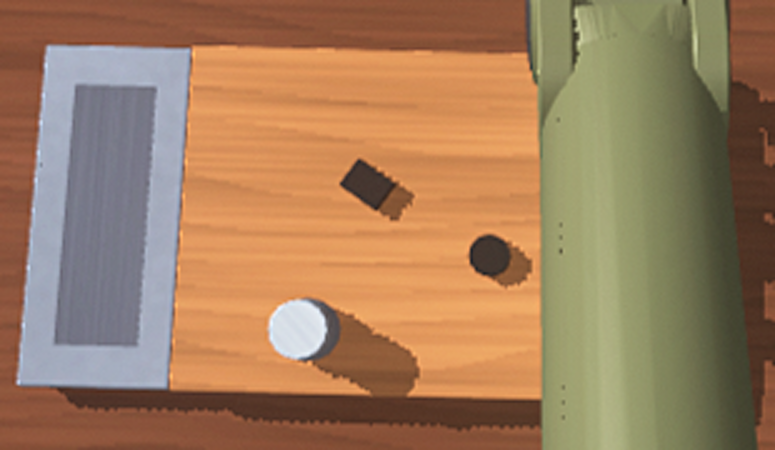

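The D piece is off the board, and the strip, round piece and jar haven't moved. The strip lane is next.

Emit:
servo_tool:
  plan:
    - {"xyz": [0, 0, -3], "twist": [0, 0, 0], "jaw": 0.84}
    - {"xyz": [0, 0, -6], "twist": [0, 0, 0], "jaw": 0.84}
    - {"xyz": [2, -0.5, -7], "twist": [0, 0, 0], "jaw": 0.84}
    - {"xyz": [5, -1.2, -7], "twist": [0, 0, 0], "jaw": 0.84}
    - {"xyz": [8.5, -2.1, -7], "twist": [0, 0, 0], "jaw": 0.84}
    - {"xyz": [12, -3, -7], "twist": [0, 0, 0], "jaw": 0.84}
    - {"xyz": [15.5, -4, -7], "twist": [0, 0, 0], "jaw": 0.84}
    - {"xyz": [18.5, -4.9, -7], "twist": [0, 0, 0], "jaw": 0.84}
    - {"xyz": [20.5, -5.4, -7], "twist": [0, 0, 0], "jaw": 0.84}
    - {"xyz": [21.1, -5.4, -7], "twist": [0, 0, 0], "jaw": 0.84}

```text
time_s: 5.03
tool_pos: [0.5692, 0.0717, 0.3043]
tool_rot: [180.0, -0.1, 90.2]
force: [-0.8, 0.7, -0.0]
grip_width: 0.0136
grasp_force: 0.0
```

Emit:
servo_tool:
  plan:
    - {"xyz": [0, 0, 2], "twist": [0, 0, 0], "jaw": 0.84}
    - {"xyz": [0, 0, 4], "twist": [0, 0, 0], "jaw": 0.84}
    - {"xyz": [0, 0, 5.5], "twist": [0, 0, 0], "jaw": 0.84}
    - {"xyz": [0, 0, 6.5], "twist": [0, 0, 0], "jaw": 0.84}
    - {"xyz": [0, 0, 7], "twist": [0, 0, 0], "jaw": 0.84}
    - {"xyz": [0, 0, 7], "twist": [0, 0, 0], "jaw": 0.84}

```text
time_s: 5.53
tool_pos: [0.5707, 0.0657, 0.2327]
tool_rot: [-179.9, 0.0, 89.7]
force: [0.1, -0.6, 0.7]
grip_width: 0.0139
grasp_force: 0.0
```

```bash
python3 g.py .57 -.145 .051 90
```

```text
5.5333 [0.5707 0.0657 0.2327] [-1.79892512e+02  5.40019945e-03  8.97026914e+01]
xyz [-21.07   0.04  -0.03] twist [-0.11  0.01 -0.3 ]
```

Emit:
servo_tool:
  plan:
    - {"xyz": [-0.8, 0, 0], "twist": [0, 0, 0], "jaw": 0.84}
    - {"xyz": [-1.6, 0, 0], "twist": [0, 0, 0], "jaw": 0.84}
    - {"xyz": [-2.4, 0, 0], "twist": [0, 0, 0], "jaw": 0.84}
    - {"xyz": [-3.2, 0, 0], "twist": [0, 0, 0], "jaw": 0.84}
    - {"xyz": [-4, 0, 0], "twist": [0, 0, 0], "jaw": 0.84}
    - {"xyz": [-4.8, 0, 0], "twist": [0, 0, 0], "jaw": 0.84}
    - {"xyz": [-5.6, 0, 0], "twist": [0, 0, 0], "jaw": 0.84}
    - {"xyz": [-6.4, 0, 0], "twist": [0, 0, 0], "jaw": 0.84}
    - {"xyz": [-7.2, 0, 0], "twist": [0, 0, 0], "jaw": 0.84}
    - {"xyz": [-8, 0, 0], "twist": [0, 0, 0], "jaw": 0.84}

```text
time_s: 6.37
tool_pos: [0.5704, -0.0145, 0.2337]
tool_rot: [-180.0, 0.0, 89.7]
force: [0.0, 0.2, -0.4]
grip_width: 0.014
grasp_force: 0.2
```

Emit:
servo_tool:
  plan:
    - {"xyz": [-0.8, 0, 0], "twist": [0, 0, 0], "jaw": 0.84}
    - {"xyz": [-1.6, 0, 0], "twist": [0, 0, 0], "jaw": 0.84}
    - {"xyz": [-2.4, 0, 0], "twist": [0, 0, 0], "jaw": 0.84}
    - {"xyz": [-3.2, 0, 0], "twist": [0, 0, 0], "jaw": 0.84}
    - {"xyz": [-4, 0, 0], "twist": [0, 0, 0], "jaw": 0.84}
    - {"xyz": [-4.8, 0, 0], "twist": [0, 0, 0], "jaw": 0.84}
    - {"xyz": [-5.6, 0, 0], "twist": [0, 0, 0], "jaw": 0.84}
    - {"xyz": [-6.4, 0, 0], "twist": [0, 0, 0], "jaw": 0.84}
    - {"xyz": [-7.2, 0, 0], "twist": [0, 0, 0], "jaw": 0.84}
    - {"xyz": [-8, 0, 0], "twist": [0, 0, 0], "jaw": 0.84}

```text
time_s: 7.2
tool_pos: [0.5701, -0.0945, 0.2337]
tool_rot: [-180.0, 0.0, 89.7]
force: [0.4, 0.3, 0.8]
grip_width: 0.014
grasp_force: 0.2
```

Emit:
servo_tool:
  plan:
    - {"xyz": [-0.8, 0, 0], "twist": [0, 0, 0], "jaw": 0.84}
    - {"xyz": [-1.6, 0, 0], "twist": [0, 0, 0], "jaw": 0.84}
    - {"xyz": [-2.4, 0, 0], "twist": [0, 0, 0], "jaw": 0.84}
    - {"xyz": [-3.2, 0, 0], "twist": [0, 0, 0], "jaw": 0.84}
    - {"xyz": [-4, 0, 0], "twist": [0, 0, 0], "jaw": 0.84}
    - {"xyz": [-4.6, 0, 0], "twist": [0, 0, 0], "jaw": 0.84}
    - {"xyz": [-5.1, 0, 0], "twist": [0, 0, 0], "jaw": 0.84}
    - {"xyz": [-5.1, 0, 0], "twist": [0, 0, 0], "jaw": 0.84}

```text
time_s: 7.87
tool_pos: [0.5697, -0.1462, 0.2336]
tool_rot: [-180.0, 0.0, 89.6]
force: [-0.1, -0.7, 0.9]
grip_width: 0.014
grasp_force: 0.0
```

```bash
python3 g.py .52 -.02 .12 90
python3 - <<'E'
from cell import env
import cv2
a=env.read_camera("top")["img"][215:395,90:400,::-1]
cv2.imwrite("pics/t4.png",cv2.resize(a,None,fx=2.5,fy=2.5,interpolation=cv2.INTER_CUBIC))
E
```

```text
7.8667 [ 0.5697 -0.1462  0.2336] [-1.79990529e+02  3.64381295e-02  8.96385221e+01]
xyz [12.58 -5.05 -6.84] twist [-0.01  0.04 -0.36]
```

View pics/t4.png

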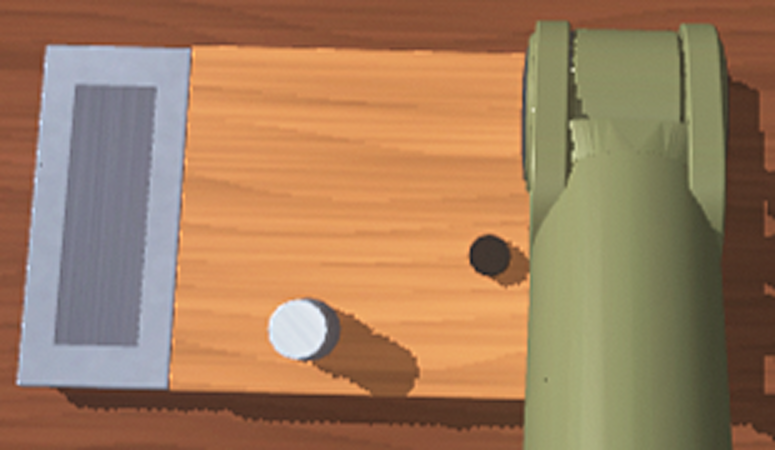

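The strip is off too. The round piece remains at the same spot, and the jar is unmoved.

Emit:
servo_tool:
  plan:
    - {"xyz": [0, 0, -3], "twist": [0, 0, 0], "jaw": 0.84}
    - {"xyz": [0, 0, -6], "twist": [0, 0, 0], "jaw": 0.84}
    - {"xyz": [2, -0.8, -7], "twist": [0, 0, 0], "jaw": 0.84}
    - {"xyz": [5, -2, -7], "twist": [0, 0, 0], "jaw": 0.84}
    - {"xyz": [8, -3.3, -7], "twist": [0, 0, 0], "jaw": 0.84}
    - {"xyz": [10.5, -4.3, -7], "twist": [0, 0, 0], "jaw": 0.84}
    - {"xyz": [12.1, -5, -7], "twist": [0, 0, -0.3], "jaw": 0.84}
    - {"xyz": [12.1, -5, -7], "twist": [0, 0, -0.3], "jaw": 0.84}
    - {"xyz": [12.1, -5, -5], "twist": [0, 0, -0.3], "jaw": 0.84}
    - {"xyz": [12.1, -5, -3], "twist": [0, 0, -0.3], "jaw": 0.84}

```text
time_s: 8.75
tool_pos: [0.5214, -0.0239, 0.2645]
tool_rot: [179.8, 0.1, 90.0]
force: [0.0, -0.2, -0.8]
grip_width: 0.0137
grasp_force: 0.0
```

Emit:
servo_tool:
  plan:
    - {"xyz": [0, 0, 1.5], "twist": [0, 0, 0], "jaw": 0.84}
    - {"xyz": [0, 0, 2.5], "twist": [0, 0, 0], "jaw": 0.84}
    - {"xyz": [0, 0, 3], "twist": [0, 0, 0], "jaw": 0.84}
    - {"xyz": [0, 0, 3], "twist": [0, 0, 0], "jaw": 0.84}

```text
time_s: 9.08
tool_pos: [0.5202, -0.0239, 0.2327]
tool_rot: [-179.9, -0.0, 90.0]
force: [-0.3, 0.3, -0.1]
grip_width: 0.0136
grasp_force: 0.0
```

```bash
python3 g.py .52 -.145 .051 90
```

```text
9.0833 [ 0.5202 -0.0239  0.2327] [-1.79897065e+02 -2.54702029e-02  9.00157705e+01]
xyz [-12.11  -0.03  -0.03] twist [-0.1  -0.03  0.02]
```

Push the round piece over, then retract upward and a little toward the far left so that the view of the tray is clear.

Emit:
servo_tool:
  plan:
    - {"xyz": [-0.8, 0, 0], "twist": [0, 0, 0], "jaw": 0.84}
    - {"xyz": [-1.6, 0, 0], "twist": [0, 0, 0], "jaw": 0.84}
    - {"xyz": [-2.4, 0, 0], "twist": [0, 0, 0], "jaw": 0.84}
    - {"xyz": [-3.2, 0, 0], "twist": [0, 0, 0], "jaw": 0.84}
    - {"xyz": [-4, 0, 0], "twist": [0, 0, 0], "jaw": 0.84}
    - {"xyz": [-4.8, 0, 0], "twist": [0, 0, 0], "jaw": 0.84}
    - {"xyz": [-5.6, 0, 0], "twist": [0, 0, 0], "jaw": 0.84}
    - {"xyz": [-6.4, 0, 0], "twist": [0, 0, 0], "jaw": 0.84}
    - {"xyz": [-7.2, 0, 0], "twist": [0, 0, 0], "jaw": 0.84}
    - {"xyz": [-8, 0, 0], "twist": [0, 0, 0], "jaw": 0.84}

```text
time_s: 9.92
tool_pos: [0.5204, -0.1043, 0.2337]
tool_rot: [-180.0, 0.0, 90.0]
force: [-0.4, -0.8, 0.2]
grip_width: 0.0138
grasp_force: 0.1
```

Emit:
servo_tool:
  plan:
    - {"xyz": [-0.8, 0, 0], "twist": [0, 0, 0], "jaw": 0.84}
    - {"xyz": [-1.6, 0, 0], "twist": [0, 0, 0], "jaw": 0.84}
    - {"xyz": [-2.4, 0, 0], "twist": [0, 0, 0], "jaw": 0.84}
    - {"xyz": [-3.2, 0, 0], "twist": [0, 0, 0], "jaw": 0.84}
    - {"xyz": [-4.1, 0, 0], "twist": [0, 0, 0], "jaw": 0.84}
    - {"xyz": [-4.1, 0, 0], "twist": [0, 0, 0], "jaw": 0.84}
    - {"xyz": [-4.1, 0, -3], "twist": [0, 0, 0], "jaw": 0.84}
    - {"xyz": [-4.1, 0, -7], "twist": [0, 0, 0], "jaw": 0.84}
    - {"xyz": [-4.1, 0, -11], "twist": [0, 0, 0], "jaw": 0.84}
    - {"xyz": [-4.1, 0, -14], "twist": [0, 0, 0], "jaw": 0.84}

```text
time_s: 10.75
tool_pos: [0.5208, -0.1438, 0.3768]
tool_rot: [179.9, 0.0, 90.1]
force: [0.7, 0.2, -0.3]
grip_width: 0.0136
grasp_force: 0.0
```

Emit:
servo_tool:
  plan:
    - {"xyz": [4, 0, 0], "twist": [0, 0, 0], "jaw": 0.84}
    - {"xyz": [8, 0, 0], "twist": [0, 0, 0], "jaw": 0.84}
    - {"xyz": [12, 0, 0], "twist": [0, 0, 0], "jaw": 0.84}
    - {"xyz": [16, 0, 0], "twist": [0, 0, 0], "jaw": 0.84}
    - {"xyz": [20, 0, 0], "twist": [0, 0, 0], "jaw": 0.84}
    - {"xyz": [24, 0, 0], "twist": [0, 0, 0], "jaw": 0.84}
    - {"xyz": [28, 0, 0], "twist": [0, 0, 0], "jaw": 0.84}
    - {"xyz": [32, 0, 0], "twist": [0, 0, 0], "jaw": 0.84}
    - {"xyz": [36, 0, 0], "twist": [0, 0, 0], "jaw": 0.84}
    - {"xyz": [36, 0, 0], "twist": [0, 0, 0], "jaw": 0.84}

```text
time_s: 11.58
tool_pos: [0.5171, 0.2253, 0.3745]
tool_rot: [-180.0, -0.4, 90.8]
force: [-1.1, 1.2, 1.0]
grip_width: 0.0134
grasp_force: 0.0
```

Run:
```python
from cell import env
import cv2
cv2.imwrite("pics/t5.png",env.read_camera("top")["img"][:,:,::-1])
a=env.read_camera("scene")["img"][150:360,230:540,::-1]
cv2.imwrite("pics/s5.png",cv2.resize(a,None,fx=2.5,fy=2.5,interpolation=cv2.INTER_CUBIC))
```

```text
(no output)
```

View pics/t5.png

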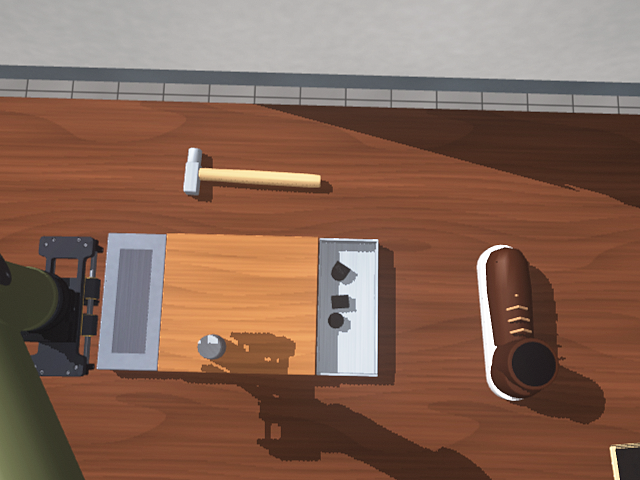

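View pics/s5.png

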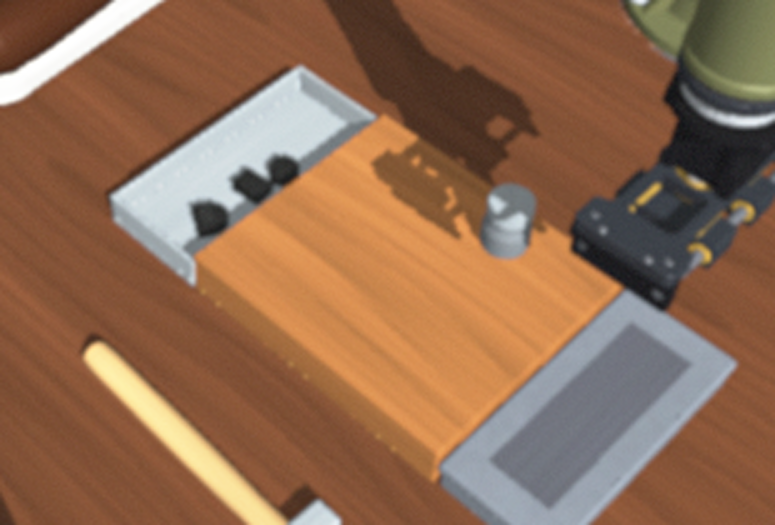

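The top view shows all three pieces in the tray, at (340,271), (340,302) and (336,321). The jar is still at (210,346), the shoe and hammer haven't moved, and the arm is clear.

```bash
python3 -c "
from cell import env
print(env.sign_off())"
```

```text
the job is handed in; nothing more can be done
None
```

All three heel pieces were swept into the scrap tray, the jar, shoe and hammer show no movement in the final pictures, and the job was handed in after about 12 s on the robot's clock.

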